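Open the ratchet bookend on the hall cabinet

TASK

Make room in the bookend on the cabinet: press the round release button on top of its sliding jaw fully in, then push the jaw back along its bar, away from the tin, until it meets the end stop. Use only the fingertips or the outside of the fingers, pick nothing up, and leave the tin standing in the rack and everything else on the cabinet where it is.

Things in the scene. Friction and masses are not known exactly. Their poses are not given: they have to be found in the camera images.
- bookend: Steel bookend screwed to the cabinet, turned about z. Origin: centre of its base plate's underside; plate 110 (x) x 280 (y) x 6 mm. Toothed bar along y at x = +38 mm, 22 mm wide, teeth to 30 mm high. Fixed end plate at the -y end, 100 mm wide, 71 mm high, inner face y = -130 mm. End stop at the +y end, 100 mm wide, 40 mm high, inner face y = +127 mm. The jaw slides between.
- jaw (a joint): Travel of the sliding jaw along the bookend's +y, m: 0 nearest the fixed end plate, 0.158 fully back at the end stop. Starts at about 0.01 to 0.07. With the release out, teeth lock it both ways with up to 8 mm of play; with the release in it slides with 2 to 5 N and stays where left. It cannot be lifted or tilted.
- jaw_face (a point): Point on the jaw's front face, a flat aluminium plate facing the bookend's -y, towards the tin: on its middle line, 95 mm above the cabinet top. Plate 104 mm wide (x), from 9 to 110 mm above the cabinet top, so its upper 39 mm stand above tin and end plate. Axes as the bookend's; push along +y. Jaw 46 mm thick, grey housing behind the plate.
- release (a joint): How far the release button is pressed in, in m: 0 out (jaw locked), 0.008 fully in. The jaw comes free at about 0.005. It takes about 3 to 4 N to press, has no return spring, and stays where it is left.
- release_top (a point): Centre of the top of the release, a round black upright button of 27 mm diameter on top of the jaw, 25 mm behind its front face. Out, its top is 122 mm above the cabinet top; fully in, 114 mm, still 4 mm proud of the collar round it (36 mm diameter). It moves straight down. Axes as the bookend's.
- tin: Small grey tea tin with steel lid, loose, 58 x 40 x 60 mm high, 0.16 kg, standing on the bookend's base plate by the fixed end plate. Origin: centre of its underside. To be left alone.
- padlock: Steel padlock standing upright, loose, 22 x 46 mm and 68 mm high, on the robot's side of the bookend; it has a small brass push button on its front. Origin: centre of its underside. To be left alone.
- carabiner: Aluminium carabiner lying flat, loose, 36 x 78 x 8 mm, beyond the bookend. Origin: at its centre, on the underside. To be left alone.
- key_bowl: Ceramic key bowl, loose, 130 mm across and 48 mm high, to the left. Origin: centre of its underside. To be left alone.
- hook_block: White plastic hook block, loose, 40 x 130 mm and 74 mm high, to the right. Origin: centre of its underside. To be left alone.

How it is judged:
By the outcome, as a careful person would: the job done as asked, in the order asked, and still so for the second after the job is handed in, with the robot touching nothing.
It also fails if it takes over 40 s, if anything falls off the work surface, if the arm or the gripper's body presses on something with over 40 N, if the wrist force passes 120 N, or if a joint passes its speed limit or range.

ROBOT

A 7-joint arm with a two-finger parallel gripper is mounted at the origin on the work surface. World frame = base frame: x ahead of the robot, y to its left, z up, the work surface at z = 0. Lengths are in m, angles in degrees, forces in N, time in s.
With the tool pointing down it reaches from about 0.425 to 0.925 m from the base axis. Payload 6.8 kg.
Tool frame: the origin (TCP) lies at the very end of the fingers, on their centre line; the grasp point (between the pads) lies 19 mm behind it; z points along the fingers, y is the line along which they close (so a half turn about z gives the same grasp; the last joint's range is limited). The gripper opens to 88 mm and grips with 3 to 60 N. Pads are 20 mm wide; open, the fingers measure 115 mm over their backs; the gripper's body (75 mm by 178 mm) begins 61 mm behind the grasp point.
Start: joints at [70.525, 27.33, 1.283, 89.118, -0.659, 63.558, -4.761], TCP at [0.155, -0.657, 0.223] pointing down, gripper open.
Joint ranges: [-169.35, 169.35], [-19.33, 120.38], [-80.79, 83.38], [13.8, 139.57], [-78.32, 258.32], [9.67, 109.79], [-169.56, 169.56]. Speed limits (degrees/s): [136.94, 136.94, 180, 180, 180, 180, 180].

INTERFACE

Orientations are given as a 3x3 rotation matrix whose columns are the frame's x, y, z axes.
In Python, from workcell import ctrl gives the robot as it stands. Calls block until the motion is done:
- ctrl.reach(position, orientation): joint-space move of the TCP to a pose.
- ctrl.move_straight(position, feed=0.15, frame=None, guard=None): straight line of the TCP; frame=None keeps the orientation; feed is the mean speed in m/s. With guard (N) it stops when the force on the tool has changed by that much, and returns True; else False.
- ctrl.movej(angles): joint-space move.
- ctrl.open() and ctrl.grasp(effort=None): open the fingers fully, or close them until they stop; effort is the grip in N (None keeps the last).
- ctrl.sleep(seconds).
- ctrl.ik(position, orientation): joint angles nearest the present ones, or None.
- ctrl.read_camera(name): name is "scene" or "side" or "wrist"; returns the picture (420x560x3 uint8, red, green, blue); there is no depth.
- ctrl.get_calibration(name): a dict with "camera_matrix" (3x3 intrinsics, pixels), "k1" (the pictures are not rectified: a ray, as slopes to the right and down, at radius r is drawn at 1 + k1 r^2 times it, then the intrinsics apply), "T" (4x4, takes a point from camera to world coordinates). Camera axes: x right, y down, z forward; pixel columns grow to the right and rows downward; lengths in m; the calibration is good to about 2 mm. A picture is of the moment at which its call begins: read the wrist's pose just before it. get_calibration takes no time and is no camera call; for the wrist camera it gives the pose at the moment of the call.
A pose or a line that the arm cannot do raises ctrl.Unreachable and nothing moves.
- ctrl.close_job(): hands the job in; it is judged then, once.
Trained networks look in the newest picture that a camera, given by its name, has taken for a name from the list of things; names that differ only in an ending like _2 or _b are one class to them, and where a whole thing is asked for, a point or a joint stands for the part that bears it (a point fixed in the world has none). Each returns a list of dicts, best first, with "conf" (0 to 1); they miss things now and then, are a little off and sometimes report something else, mostly with a low value. They report only what shows in the picture. A call takes as long as a camera call.
- ctrl.search_frame(camera, name): "box" ([left, top, width, height] in pixels, round what is visible of it).
- ctrl.silhouettes(camera, name): "pixels" (420x560 bool, what is visible of it) and "box" ([left, top, width, height] in pixels, round what is visible of it).
Readings, each from a call of its own:
- ctrl.read_clock(): time.
- ctrl.read_joint_positions(): joint angles.
- ctrl.read_joint_vel(): joint speeds.
- ctrl.read_joint_torque(): joint torques, N m.
- ctrl.read_eef_pos(): TCP position.
- ctrl.read_eef_rot(): TCP orientation.
- ctrl.read_wrist_force(): force on the tool from outside, world axes, zero at the start.
- ctrl.read_wrist_torque(): the same for the moment, N m.
- ctrl.read_gripper_width(): opening from 0.0 (shut) to 1.0 (fully open).
- ctrl.read_grasp_force(): force on a finger pad.
Only numpy, scipy, OpenCV 4.12 (cv2) and the standard library are available. Lean on these libraries where they do the work, as an engineer would, in place of code of your own. Each camera call takes 0.05 s, during which the arm holds its last target. There are 200 camera calls.

## Working session

There is one attempt and no reset: what is moved stays moved. The work goes in short steps, each a Python script; the robot and the scene stay as the last script left them, time stands still between calls to the robot, and variables do not carry over. Pictures are saved under pics/ and viewed, at most 10 in all, crops included, and the job is handed in when it is done.

```bash
mkdir -p pics; cat > h.py <<'E'
import numpy as np, cv2
from workcell import ctrl
def ray(c,uv):
    K=np.array(c["camera_matrix"]);T=np.array(c["T"]);k=c["k1"]
    d=np.linalg.inv(K)@[uv[0],uv[1],1];d=d[:2]
    p=d.copy()
    for _ in range(30): p=d/(1+k*(p@p))
    return T[:3,3],T[:3,:3]@np.array([p[0],p[1],1])
def onz(c,uv,z):
    o,d=ray(c,uv);return o+d*(z-o[2])/d[2]
def proj(c,P):
    K=np.array(c["camera_matrix"]);T=np.array(c["T"])
    q=T[:3,:3].T@(np.array(P)-T[:3,3]);p=q[:2]/q[2];p=p*(1+c["k1"]*(p@p))
    return (K@[p[0],p[1],1])[:2]
E
python3 - <<'E'
from h import *
ims=[]
for n in("scene","side"):
    im=ctrl.read_camera(n);ims.append(im);c=ctrl.get_calibration(n)
    cv2.imwrite(f"pics/{n}0.png",im[:,:,::-1])
    print(n,np.round(c["T"],3).tolist(),c["k1"])
    for o in("release_top","jaw_face","bookend","tin","padlock","hook_block","key_bowl","carabiner"):
        r=ctrl.silhouettes(n,o)
        for q in r[:2]:
            m=q["pixels"];v,u=np.nonzero(m)
            print(o,round(q["conf"],2),q["box"],len(u),[round(u.mean(),1),round(v.mean(),1)] if len(u) else 0)
print(ctrl.read_clock())
E
```

```text
scene [[0.027, 0.635, -0.772, 1.356], [1.0, -0.021, 0.018, -0.02], [-0.005, -0.772, -0.635, 0.723], [0.0, 0.0, 0.0, 1.0]] -0.008251369039085691
jaw_face 0.74 [273.9, 187.7, 33.0, 69.0] 1689 [np.float64(289.6), np.float64(222.0)]
jaw_face 0.55 [287.3, 196.9, 12.6, 12.1] 135 [np.float64(292.3), np.float64(198.4)]
bookend 0.76 [232.8, 186.4, 140.1, 81.1] 5754 [np.float64(303.4), np.float64(237.4)]
tin 0.58 [246.1, 195.5, 20.8, 42.9] 787 [np.float64(255.0), np.float64(218.5)]
padlock 0.94 [320.4, 188.5, 24.7, 29.4] 474 [np.float64(333.1), np.float64(204.9)]
hook_block 0.75 [99.2, 208.7, 65.8, 38.3] 1792 [np.float64(128.6), np.float64(226.4)]
hook_block 0.22 [279.7, 275.9, 39.5, 16.8] 281 [np.float64(301.5), np.float64(281.5)]
key_bowl 0.84 [419.2, 200.1, 63.3, 43.7] 2201 [np.float64(449.9), np.float64(219.6)]
carabiner 0.71 [282.9, 276.0, 37.6, 15.6] 178 [np.float64(305.5), np.float64(281.9)]
side [[0.922, -0.257, 0.289, 0.293], [-0.387, -0.596, 0.704, -0.689], [-0.008, -0.761, -0.649, 0.747], [0.0, 0.0, 0.0, 1.0]] -0.13537421235754507
release_top 0.71 [314.8, 207.0, 16.9, 23.4] 126 [np.float64(322.3), np.float64(219.8)]
jaw_face 0.79 [258.2, 191.8, 48.9, 55.3] 1837 [np.float64(282.0), np.float64(216.5)]
bookend 0.81 [245.5, 183.2, 72.3, 95.0] 4097 [np.float64(280.6), np.float64(227.8)]
tin 0.59 [266.9, 234.3, 30.3, 26.7] 391 [np.float64(278.6), np.float64(243.0)]
padlock 0.54 [227.6, 194.9, 14.0, 31.7] 252 [np.float64(233.0), np.float64(214.1)]
hook_block 0.62 [323.3, 306.9, 35.3, 82.7] 2022 [np.float64(341.4), np.float64(351.8)]
key_bowl 0.77 [206.7, 139.7, 46.5, 32.1] 1071 [np.float64(229.2), np.float64(153.2)]
carabiner 0.59 [318.7, 208.4, 9.4, 23.7] 199 [np.float64(322.1), np.float64(219.5)]
0.9
```

View pics/scene0.png

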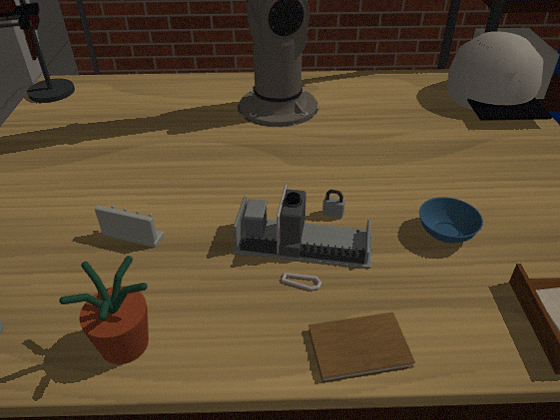

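View pics/side0.png

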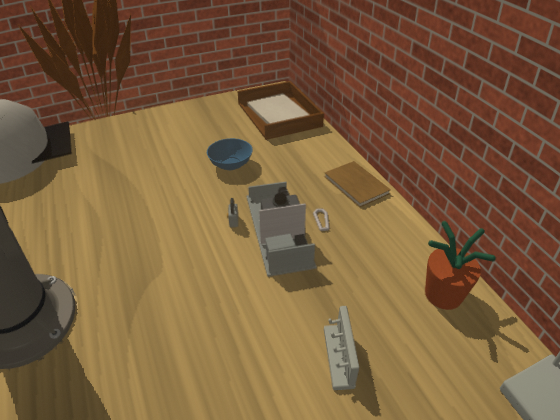

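The scene picture shows the jaw's button at about (292,198), and the side picture at about (281,198). The tin is to the left of the jaw, with the padlock on the robot's side. I'll estimate the button position roughly, then look from above with the wrist camera.

```bash
python3 - <<'E'
from h import *
a=ctrl.get_calibration("scene");b=ctrl.get_calibration("side")
P=onz(a,(292.5,197.5),.122);print(P,onz(b,(281,194),.122))
for uv in((237,262),(370,265)):print(onz(a,uv,0.0))
print(onz(a,(333,217),0),onz(a,(301,282),0))
w=ctrl.get_calibration("wrist");R=ctrl.read_eef_rot();p=ctrl.read_eef_pos()
T=np.array(w["T"]);print(np.round(R,3).tolist(),"cam in tool",np.round(R.T@(T[:3,3]-p),3),np.round(R.T@T[:3,:3],3).tolist(),w["camera_matrix"])
for yaw in (0,90,180,270):
    t=np.radians(yaw);Rd=np.array([[np.cos(t),np.sin(t),0],[np.sin(t),-np.cos(t),0],[0,0,-1]])
    q=ctrl.ik([P[0],P[1],.3],Rd);print(yaw,None if q is None else np.round(q,0))
E
```

```text
[0.59999575 0.01828069 0.122     ] [0.59892688 0.02594498 0.122     ]
[ 0.6515309  -0.09473123  0.        ]
[0.66823909 0.17138365 0.        ]
[0.51916804 0.11312287 0.        ] [7.08977530e-01 3.10550890e-02 1.11022302e-16]
[[0.973, 0.23, 0.0], [0.23, -0.973, -0.0], [0.0, 0.0, -1.0]] cam in tool [ 0.076 -0.001 -0.162] [[-0.0, -0.961, -0.277], [1.0, 0.0, -0.001], [0.001, -0.277, 0.961]] [[373.07055514   0.         288.61297431]
 [  0.         373.07055514 210.17766555]
 [  0.           0.           1.        ]]
0 [  20.   20.  -36.   92.   12.   71. -108.]
90 [ 23.  21. -40.  92.  14.  72. -20.]
180 [ 31.  25. -53.  92.  20.  74.  65.]
270 [ -56.   33.   74.   97.  -33.   75. -156.]
```

```bash
python3 - <<'E'
from h import *
R=np.array([[1,0,0],[0,-1,0],[0,0,-1.]])
ctrl.grasp(5)
ctrl.reach([.54,.03,.33],R)
c=ctrl.get_calibration("wrist");im=ctrl.read_camera("wrist")
np.savez("w.npz",im=im,K=c["camera_matrix"],k=c["k1"],T=c["T"])
cv2.imwrite("pics/w1.png",im[:,:,::-1])
for o in("release_top","jaw_face","bookend","tin","padlock"):
    for q in ctrl.silhouettes("wrist",o)[:2]:
        v,u=np.nonzero(q["pixels"]);print(o,round(q["conf"],2),np.round(q["box"]),u.mean().round(1),v.mean().round(1))
        if o=="release_top":print(onz(c,(u.mean(),v.mean()),.122))
print(ctrl.read_clock(),ctrl.read_gripper_width(),ctrl.read_eef_pos())
E
```

```text
release_top 0.65 [283. 116.  29.  23.] 299.0 126.6
[0.59314676 0.01989352 0.122     ]
jaw_face 0.65 [273.  72.  59. 107.] 302.1 121.1
bookend 0.57 [162.  51. 245. 135.] 273.7 113.4
tin 0.9 [340. 123.  47.  58.] 361.6 151.6
tin 0.17 [274.  73.  60. 106.] 302.1 121.5
padlock 0.61 [204. 174.  42.  29.] 223.1 189.3
5.3417 0.004398598972095391 [0.54004251 0.02974392 0.32995415]
```

View pics/w1.png

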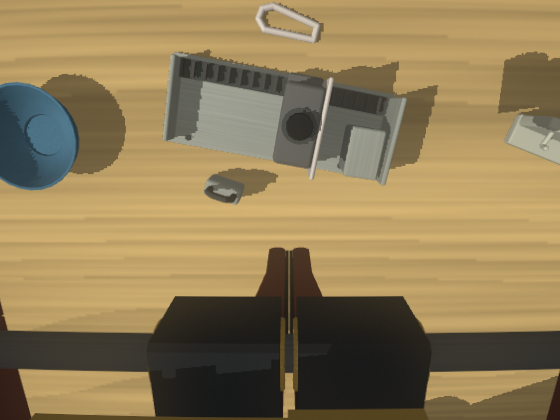

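The wrist view shows the button at (299,126). The jaw plate's top edge runs from (330,79) to (313,178), the end plate is on the right at (405,97)–(384,184), and the end stop is on the left at (175,53)–(165,141). The padlock stands clear at (223,189).

```bash
python3 - <<'E'
from h import *
d=np.load("w.npz");c=dict(camera_matrix=d["K"],k1=float(d["k"]),T=d["T"])
def seg(a,b,z):
    A,B=onz(c,a,z),onz(c,b,z);v=A-B
    print(A.round(4),B.round(4),"len",np.linalg.norm(v).round(4),"yaw",np.degrees(np.arctan2(v[1],v[0])).round(2));return (A+B)/2
j=seg((330,79),(313,178),.110)
e=seg((405,97),(384,184),.071)
s=seg((175,53),(165,141),.040)
y=s-e;y[2]=0;print("dist",np.linalg.norm(y),"yaw",np.degrees(np.arctan2(-y[0],y[1])))
b=onz(c,(299,126.3),.122)
y/=np.linalg.norm(y);x=np.array([y[1],-y[0],0])
print("jaw mid",j,"btn",b,"btn-jaw in y,x",(b-j)@y,(b-j)@x,"jaw-endplate",(j-e)@y,(j-e)@x,(s-j)@y)
for n in("scene","side"):
    print(n,proj(ctrl.get_calibration(n),b))
E
```

```text
[ 0.6379 -0.0103  0.11  ] [0.54   0.0047 0.11  ] len 0.0991 yaw -8.73
[ 0.6219 -0.0966  0.071 ] [ 0.5252 -0.08    0.071 ] len 0.0981 yaw -9.78
[0.6711 0.159  0.04  ] [0.5719 0.1789 0.04  ] len 0.1012 yaw -11.35
dist 0.261685656290351 yaw -10.551939838750304
jaw mid [ 0.58896079 -0.00282463  0.11      ] btn [0.5934386  0.01987186 0.122     ] btn-jaw in y,x 0.02313268705908589 0.00024574942705020696 jaw-endplate 0.08685590745930766 -0.0005105436209115617 0.17482974883104332
scene [293.16887764 195.39629021]
side [279.79070633 196.21874026]
```

```bash
cat >> h.py <<'E'
t=np.radians(-10.2)
BX=np.array([np.cos(t),np.sin(t),0]);BY=np.array([-np.sin(t),np.cos(t),0])
R=np.c_[BX,-BY,[0,0,-1]]
BTN=np.array([.5935,.0202,0])
Z=np.array([0,0,1.])
E
python3 - <<'E'
from h import *
ctrl.reach(BTN+.16*Z,R)
ctrl.move_straight(BTN+.126*Z,feed=.08)
print(ctrl.move_straight(BTN+.108*Z,feed=.02,guard=14),ctrl.read_eef_pos(),ctrl.read_wrist_force())
ctrl.move_straight(BTN+.17*Z,feed=.12)
print(ctrl.read_clock(),ctrl.read_wrist_force())
p=BTN-.065*BY
ctrl.reach(p+.17*Z,R)
c=ctrl.get_calibration("wrist");im=ctrl.read_camera("wrist");cv2.imwrite("pics/w2.png",im[:,:,::-1])
print(ctrl.read_clock())
E
```

```text
True [0.59405062 0.02050328 0.11433756] [-1.42979896  0.67700936  6.95028037]
7.9167 [-0.1035716   0.50092146 -0.84927072]
8.3333
```

View pics/w2.png

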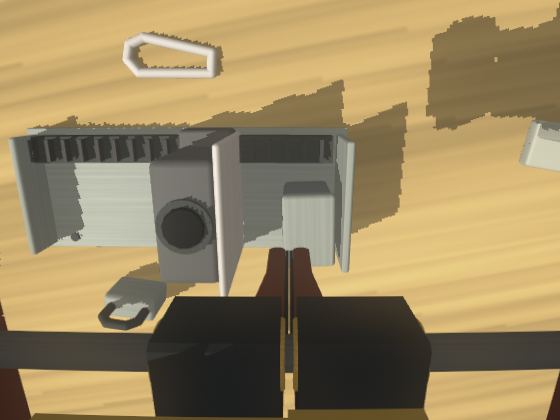

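The button stopped hard at z = 0.1143, which means fully in. The jaw plate is at column 225 and the fingers are above the gap. Next I lower them and push along +y.

```bash
python3 - <<'E'
from h import *
s=BTN-.055*BY
ctrl.reach(s+.13*Z,R)
print(ctrl.move_straight(s+.085*Z,feed=.08,guard=8))
f=lambda:((ctrl.read_eef_pos()-BTN)@BY).round(4)
print(f())
g=ctrl.move_straight(s+.085*Z+.05*BY,feed=.05,guard=15);print(g,f(),ctrl.read_wrist_force().round(1))
if not g:
    g=ctrl.move_straight(s+.085*Z+.16*BY,feed=.05,guard=15);print(g,f(),ctrl.read_wrist_force().round(1))
print(ctrl.read_clock())
im=ctrl.read_camera("scene");cv2.imwrite("pics/s2.png",cv2.resize(im[150:310,190:400,::-1],None,fx=3.5,fy=3.5))
E
```

```text
False
-0.0549
False -0.0044 [0.3 0.5 0.5]
True 0.0927 [ 0.3 -0.6 -0. ]
12.2583
```

View pics/s2.png

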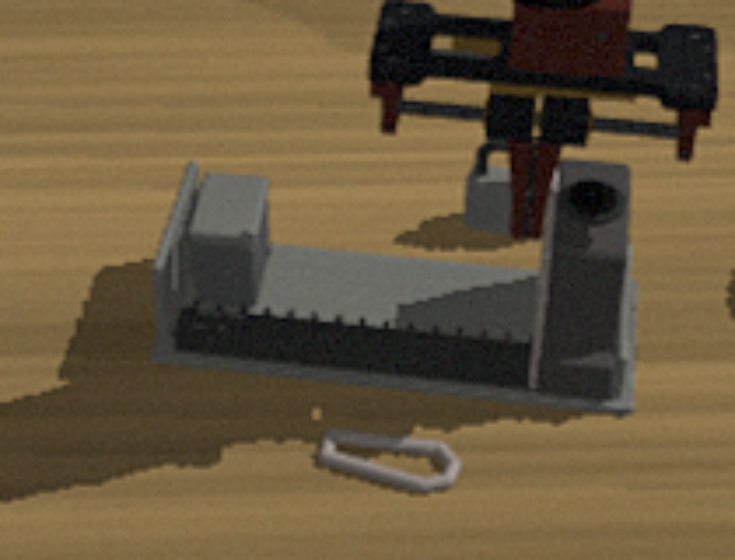

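The jaw looks to be at the end stop, with the tin and padlock undisturbed. I'll push once more slowly to confirm the stop, then retreat and check.

```bash
python3 - <<'E'
from h import *
p=ctrl.read_eef_pos();f=lambda:((ctrl.read_eef_pos()-BTN)@BY).round(4)
print(ctrl.move_straight(p+.02*BY,feed=.015,guard=18),f(),ctrl.read_wrist_force().round(1))
p=ctrl.read_eef_pos()
ctrl.move_straight(p-.025*BY,feed=.1)
p=ctrl.read_eef_pos()
ctrl.move_straight(p+.12*Z,feed=.15)
p=ctrl.read_eef_pos();ctrl.reach(p+.09*Z-.07*BX-.02*BY,R)
im=ctrl.read_camera("wrist");cv2.imwrite("pics/w3.png",im[:,:,::-1])
print(ctrl.read_clock(),ctrl.read_wrist_force().round(1))
E
```

```text
True 0.0923 [ 0.1 -0.   1.4]
14.9583 [-1.4 -0.6 -0.8]
```

View pics/w3.png

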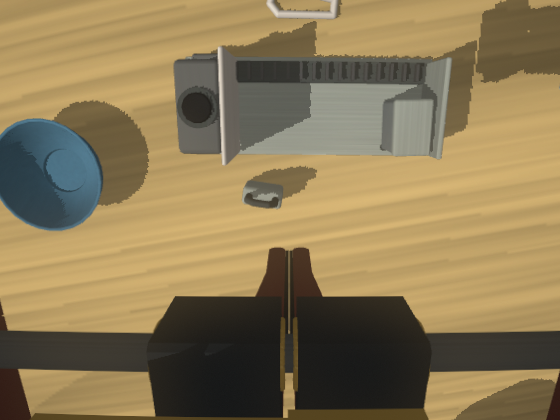

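The jaw (columns 175–235) now covers the end stop, and the second push stopped at the same place. The tin at (408,125), the padlock and the bowl are undisturbed, so I'm handing in.

```bash
python3 -c "
from workcell import ctrl
print(ctrl.close_job())"
```

```text
the job is handed in; nothing more can be done
None
```

I pressed the release button fully in, then pushed the jaw back until it met the end stop. The last picture shows the tin still standing in the rack, with the padlock and bowl undisturbed, and the job is handed in.

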